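# Pack the cake display snug on the cafe trolley

### The job

The cake display on the trolley can slide sideways. Fill the gap between its plinth and the white end rail with wooden spacer boards from the rack, upright side by side and pushed fully down, until the row feels snug: the display no longer gives freely but presses back on the boards through its hidden spring. Use no more boards than that takes, leave the spare ones standing in the rack, and do not disturb the crockery.

Things in the scene. Friction and masses are not known exactly. Their poses are not given: they have to be found in the camera images.
- bay: Fixed base board (190 mm along x, 335 mm along y, 8 mm thick) with a white end rail along x (190 mm long, 22 mm thick, top 68 mm above the table). Origin: on the table, under the middle of the rail's inner face. z up; +y points through the rail: the gap and the display lie on its -y side. The gap begins at y = 0; its floor is the board's top at z = 8 mm.
- display: Cake display: white plinth 170 (x) by 205 (y) by 58 mm high, glass dome on it (145 mm wide, top 171 mm above the table, centre 130 mm from the face). Origin: underside of the plinth's face towards the rail, mid-length, 8 mm above the table; axes as the bay's; the plinth lies at y = 0 to -205 mm. The face's upper edge is bevelled steeply (12 mm deep, 30 mm high).
- face (a point): Middle of the plinth face, 25 mm above the base board. The display slides along the bay's y only, with under 1 N of friction. Pushed from the rail it runs freely 0 to 24 mm (unknown, unseen), then meets a spring buffer hidden inside: 3 N at once, 0.4 N more per mm, 30 mm travel. At the start the gap is 3 to 5 mm wide, less than a board.
- gap (a point): Point on the gap's floor at the rail, mid-length. One to three boards are needed (varies). With the right number the buffer is pressed back 3 to 5 mm and pushes with about 4.6 N; one fewer leaves the display loose by 5 to 7 mm, one more is too tight, about 8.6 N.
- spacer1: Plywood spacer board upright in a rack slot. All four alike: 100 mm long (x), 10 thick (y), 65 high; on mid-top a tab 40 long (x), 10 thick, 42 high (107 overall): lower 18 mm straight, take it there by its ends; above it narrows to 26. Lowest 10 mm tapers to a 7 mm foot. 70 g. Origin: centre of the foot's underside, z up. In the gap, shift fingers towards the display to miss the next tab.
- spacer2: Spare spacer board, same as spacer1, upright in another slot of the rack.
- spacer3: Spare spacer board, same as spacer1, upright in another slot of the rack.
- spacer4: Spare spacer board, same as spacer1, upright in another slot of the rack.
- rack: Fixed wooden rack, 120 mm (x) by 150 mm (y); four open-topped slots 13 mm wide along its x, 34 mm apart along y; slot floors 8 mm and ridges between the slots 38 mm above the table. Origin: centre of the underside.
- mug: Bystander: white mug, 80 mm wide, 75 mm high. Origin: centre of the underside.
- cup: Bystander: white cup, 84 mm wide, 60 mm high. Origin: centre of the underside.
- jar: Bystander: glass jar, 70 mm wide, 100 mm high. Origin: centre of the underside.
Mind the look-alikes: they are no part of the job. Leave any green or turquoise look-alike of the spacer1 alone.

How it is judged:
At the end, for the whole second after the job is handed in: A board presses the plinth with over 2 N, none with over 7 N. All boards taken stand in the gap, down to 5 mm, upright to 0.12 rad, along the rail to 0.2 rad, within 40 mm of its middle and 45 mm of its face; others stay within 30 mm of their start; all at rest (((x of spacer1 in the frame of bay between -0.04 and 0.04 m and y of spacer1 in the frame of bay between -0.045 and 0 m and z of spacer1 in the frame of bay between -0.01 and 0.013 m and angle between spacer1's own z axis and vertical below 0.12 rad and angle between the x axis of spacer1 and the x axis of bay, either way round below 0.2 rad) or distance of spacer1 from where it was at the start of the episode below 0.03 m) and ((x of spacer2 in the frame of bay between -0.04 and 0.04 m and y of spacer2 in the frame of bay between -0.045 and 0 m and z of spacer2 in the frame of bay between -0.01 and 0.013 m and angle between spacer2's own z axis and vertical below 0.12 rad and angle between the x axis of spacer2 and the x axis of bay, either way round below 0.2 rad) or distance of spacer2 from where it was at the start of the episode below 0.03 m) and ((x of spacer3 in the frame of bay between -0.04 and 0.04 m and y of spacer3 in the frame of bay between -0.045 and 0 m and z of spacer3 in the frame of bay between -0.01 and 0.013 m and angle between spacer3's own z axis and vertical below 0.12 rad and angle between the x axis of spacer3 and the x axis of bay, either way round below 0.2 rad) or distance of spacer3 from where it was at the start of the episode below 0.03 m) and ((x of spacer4 in the frame of bay between -0.04 and 0.04 m and y of spacer4 in the frame of bay between -0.045 and 0 m and z of spacer4 in the frame of bay between -0.01 and 0.013 m and angle between spacer4's own z axis and vertical below 0.12 rad and angle between the x axis of spacer4 and the x axis of bay, either way round below 0.2 rad) or distance of spacer4 from where it was at the start of the episode below 0.03 m) and contact force between any of spacer1, spacer2, spacer3, spacer4 and display above 2 N and contact force between each of spacer1, spacer2, spacer3, spacer4 and display below 7 N and linear speed of each of spacer1, spacer2, spacer3, spacer4, display below 0.02 m/s); the robot touches nothing.
It fails at once if the mug is disturbed (shifted 30 mm or tipped) (distance of mug from where it was at the start of the episode above 0.03 m or angle between mug's own z axis and vertical above 0.4 rad).
It fails at once if the cup is disturbed (shifted 30 mm or tipped) (distance of cup from where it was at the start of the episode above 0.03 m or angle between cup's own z axis and vertical above 0.4 rad).
It fails at once if the jar is disturbed (shifted 30 mm or tipped) (distance of jar from where it was at the start of the episode above 0.03 m or angle between jar's own z axis and vertical above 0.4 rad).
It also fails if it takes over 67 s, if anything falls off the work surface, if the arm or the gripper's body presses on something with over 40 N, if the wrist force passes 120 N, or if a joint passes its speed limit or range.

### The arm

A 6-joint arm with a two-finger parallel gripper is mounted at the origin on the work surface. World frame = base frame: x ahead of the robot, y to its left, z up, the work surface at z = 0. Lengths are in m, angles in rad, forces in N, time in s.
With the tool pointing down it reaches from about 0.375 to 0.9 m from the base axis. Payload 3.1 kg.
Tool frame: the origin (TCP) lies between the finger pads; the fingertips stand 8 mm ahead of it and the grasp point (between the pads) lies 11 mm behind it; z points along the fingers, y is the line along which they close (so a half turn about z gives the same grasp; the last joint's range is limited). The gripper opens to 87 mm and grips with 3 to 60 N. Pads are 19 mm wide; open, the fingers measure 117 mm over their backs; the gripper's body (75 mm by 190 mm) begins 51 mm behind the grasp point.
Start: joints at [0.969, 0.527, 1.433, -0, 1.181, -0.178], TCP at [0.257, 0.57, 0.231] pointing down, gripper open.
Joint ranges: [-3.08, 3.08], [-0.75, 2.2], [0.22, 2.44], [-1.43, 4.57], [0, 2.65], [-2.85, 2.85]. Speed limits (rad/s): [2.79, 2.79, 3.14, 3.14, 3.14, 3.14].

### API

Orientations are given as a unit quaternion [x, y, z, w].
In Python, from rig import robot, vision, job gives the robot as it stands.
- The arm moves only by the shell command python3 -m handwheel 'ROWS' [OPENING] [FORCE]. ROWS is JSON, a list of rows, each a list of 4 numbers: the shift along the tool's x, y, z as a fraction of full scale, then the turn about the tool's z as a fraction of full scale. A call has 1 to 20 rows; each row is the pose to reach, as a shift and turn from the pose commanded when the call began, along the tool's axes at that moment, turning the shorter way round; what a row does not reach only later rows make up. Full scale, the value 1, is 300 mm for a shift and 2 pi rad for a turn. A row lasts 1/12 s, in which the tool goes at most 41.7 mm and 7.16 degrees, less where a joint would pass 70% of its speed; a pose out of reach is approached as far as the arm can. A call with a number of a shift or a turn outside -1 to 1 is refused whole. A call with a gripper value outside its range is refused whole. OPENING is the opening in per cent of the stroke, from 0 (shut) to 100 (fully open), set as the call begins (- or left out, the last holds). The fingers move at their own pace and stop on an object; FORCE is the grip in N (left out, the last holds). Time passes only in rows, so rows that repeat a pose let the fingers close. It gives the time, the measured TCP pose, the force, the opening and the grip force at its end, in the units of the state.
- robot.get_obs(): the state, without advancing time (a new reading comes with each control period).
- vision.camera(name): name is "scene" or "top" or "wrist"; returns a dict with "frame" (384x512x3 uint8, red, green, blue), "K" (3x3 intrinsics, pixels), "cam_to_world" (4x4, takes a point from camera to world coordinates); the wrist camera has in their place "hand_eye" (4x4, takes a point from camera to tool coordinates, whose origin is the TCP and whose axes are the flange's). Camera axes: x right, y down, z forward; pixel columns grow to the right and rows downward; lengths in m; the calibration is good to about 2 mm. The wrist camera is an equidistant fisheye: a pixel r from the principal point sees the ray r / f radians off the axis. A picture is of the moment at which its call begins: read the wrist's pose just before it. There is no depth.
- job.hand_in(): hands the job in; it is judged then, once.
Trained networks look in the newest picture that a camera, given by its name, has taken for a name from the list of things; names that differ only in an ending like _2 or _b are one class to them, and where a whole thing is asked for, a point or a joint stands for the part that bears it (a point fixed in the world has none). Each returns a list of dicts, best first, with "conf" (0 to 1); they miss things now and then, are a little off and sometimes report something else, mostly with a low value. They report only what shows in the picture. A call takes as long as a camera call. They do not tell look-alikes from the thing itself.
- vision.look_for(camera, label): "point" ([row, column] in pixels, amid what is visible of it).
- vision.outline_of(camera, label): "mask" (384x512 bool, what is visible of it) and "point" ([row, column] in pixels, amid what is visible of it).
The state is a dict: "time": time; "q": joint angles; "joint_velocities": joint speeds; "joint_torque": joint torques, N m; "position": TCP position; "tool_rot": TCP orientation; "ft_force": force on the tool from outside, world axes, zero at the start; "moment": the same for the moment, N m; "grip_width": finger opening in m; "grip_force": force on a finger pad.
Only numpy, scipy, OpenCV 4.12 (cv2) and the standard library are available. Lean on these libraries where they do the work, as an engineer would, in place of code of your own. Each camera call takes 0.05 s, during which the arm holds its last target. There are 200 camera calls.

## Working session

There is one attempt and no reset: what is moved stays moved. The work goes in short steps, Python scripts to look and compute and a shell command to move; the robot and the scene stay as the last step left them, time stands still between calls to the robot, and variables do not carry over. Pictures are saved under pics/ and viewed, at most 10 in all, crops included, and the job is handed in when it is done.

```bash
ls; mkdir -p pics; python3 - <<'E'
from rig import robot,vision,job
import cv2,numpy as np
o=robot.get_obs();print(o['time'],o['position'],o['tool_rot'],o['grip_width'])
ims=[]
for c in ['scene','top']:
    d=vision.camera(c);ims.append(d['frame'])
    for n in ['bay','display','spacer1','rack','mug','cup','jar']:
        print(c,n,[(np.round(r['point']).tolist(),round(r['conf'],2)) for r in vision.look_for(c,n)][:8])
    np.savez(c+'.npz',K=d['K'],T=d['cam_to_world'],f=d['frame'])
    print(d['K'].tolist(),np.round(d['cam_to_world'],4).tolist())
cv2.imwrite('pics/a.png',ims[0][:,:,::-1])
cv2.imwrite('pics/b.png',cv2.resize(ims[1],(800,600),interpolation=cv2.INTER_CUBIC)[:,:,::-1])
E
```

```text
pics
0.0 [0.25659822 0.56913381 0.22957986] [ 2.10310469e-01  9.77634073e-01 -9.82574558e-04 -3.99916074e-04] 0.08696976207108423
scene bay [([250.0, 152.0], 0.79), ([190.0, 303.0], 0.75)]
scene display [([212.0, 164.0], 0.58)]
scene spacer1 [([176.0, 295.0], 0.96), ([130.0, 287.0], 0.91), ([170.0, 324.0], 0.89), ([175.0, 282.0], 0.84), ([143.0, 234.0], 0.64), ([170.0, 307.0], 0.62)]
scene rack [([194.0, 300.0], 0.8), ([274.0, 255.0], 0.22)]
scene mug [([273.0, 253.0], 0.56)]
scene cup [([264.0, 330.0], 0.73)]
scene jar [([293.0, 180.0], 0.66)]
[[420.73982306736684, 0.0, 259.406297803819], [0.0, 420.73982306736684, 192.16907280380428], [0.0, 0.0, 1.0]] [[0.0247, 0.7782, -0.6275, 1.1385], [0.9997, -0.0145, 0.0213, 0.1148], [0.0075, -0.6278, -0.7783, 0.8494], [0.0, 0.0, 0.0, 1.0]]
top bay [([200.0, 386.0], 0.87), ([190.0, 338.0], 0.43)]
top display [([192.0, 342.0], 0.79)]
top spacer1 [([313.0, 223.0], 0.95), ([241.0, 190.0], 0.89), ([282.0, 281.0], 0.8), ([236.0, 220.0], 0.74), ([235.0, 236.0], 0.68), ([242.0, 206.0], 0.66)]
top rack [([236.0, 214.0], 0.61)]
top mug [([127.0, 264.0], 0.63)]
top cup [([139.0, 198.0], 0.81)]
top jar [([107.0, 320.0], 0.83), ([200.0, 387.0], 0.55)]
[[462.5847280195248, 0.0, 258.9725494838335], [0.0, 462.5847280195248, 195.82213899332854], [0.0, 0.0, 1.0]] [[-0.0236, -0.9954, 0.0926, 0.4382], [-0.9997, 0.0244, 0.0076, 0.1218], [-0.0098, -0.0924, -0.9957, 1.1698], [0.0, 0.0, 0.0, 1.0]]
```

View pics/b.png

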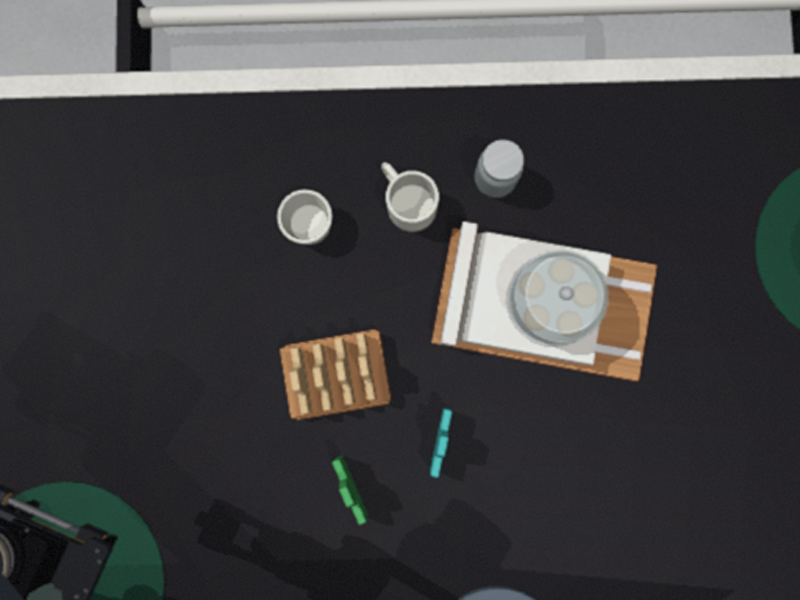

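View pics/a.png

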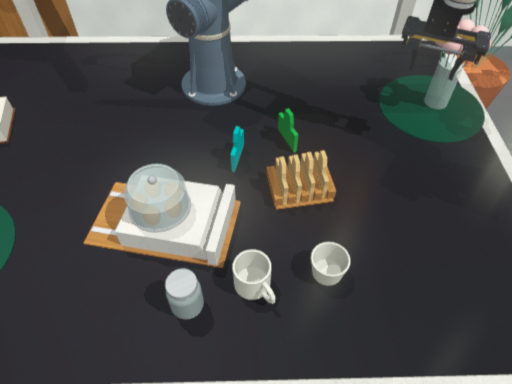

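```bash
cat > h.py <<'E'
from rig import robot,vision,job
import cv2,numpy as np
from scipy.spatial.transform import Rotation as R
def ray(d,uv,z):
    K,T=d['K'],d['T'];v=T[:3,:3]@np.linalg.inv(K)@[uv[0],uv[1],1];return T[:3,3]+v*(z-T[2,3])/v[2]
def wray(hand,K,pos,quat,uv,z):
    p=(np.array(uv)-[K[0,2],K[1,2]])/K[0,0];r=np.hypot(*p)
    v=np.r_[p/r*np.sin(r),np.cos(r)] if r>1e-9 else np.r_[0,0,1.]
    Rt=R.from_quat(quat).as_matrix();c=pos+Rt@hand[:3,3];w=Rt@hand[:3,:3]@v
    return c+w*(z-c[2])/w[2]
def wproj(hand,K,pos,quat,P):
    Rt=R.from_quat(quat).as_matrix();c=hand[:3,:3].T@(Rt.T@(np.array(P)-pos)-hand[:3,3])
    th=np.arctan2(np.hypot(c[0],c[1]),c[2]);a=np.arctan2(c[1],c[0])
    return np.array([K[0,2]+K[0,0]*th*np.cos(a),K[1,2]+K[0,0]*th*np.sin(a)])
E
python3 - <<'E'
from h import *
d=dict(np.load('top.npz'));s=.64
for n,uv,z in [('rail in +x',(477,224),.068),('rail in -x',(456,345),.068),('rail out+x',(463,222),.068),('rail out-x',(442,342),.068),
 ('rack',(281,348),.038),('rack',(377,331),.038),('rack',(389,402),.038),('rack',(293,418),.038)]:
    print(n,np.round(ray(d,np.array(uv)*s,z),3))
o=robot.get_obs();vision.camera('top')
for n in ['spacer1','mug','cup','jar']:
  for r in vision.outline_of('top',n):
    m=r['mask'].astype(np.uint8);ys,xs=np.nonzero(m);z=.09
    (c,wh,a)=cv2.minAreaRect(np.c_[xs,ys].astype(np.float32))
    print(n,round(r['conf'],2),np.round(c),np.round(wh),round(a),np.round(ray(d,c,z),3))
f=d['f'];cv2.imwrite('pics/c.png',cv2.resize(f[130:280,170:350],(792,600*1),interpolation=cv2.INTER_CUBIC)[:,:,::-1])
E
```

```text
rail in +x [0.665 0.015 0.068]
rail in -x [0.479 0.053 0.068]
rail out+x [0.669 0.037 0.068]
rail out-x [0.484 0.075 0.068]
rack [0.482 0.326 0.038]
rack [0.505 0.175 0.038]
rack [0.394 0.158 0.038]
rack [0.373 0.308 0.038]
spacer1 0.95 [222. 313.] [45. 11.] 67 [0.27 0.22 0.09]
spacer1 0.76 [219. 237.] [42.  8.] 81 [0.445 0.226 0.09 ]
spacer1 0.66 [205. 241.] [43.  9.] 80 [0.436 0.258 0.09 ]
spacer1 0.55 [233. 234.] [42.  7.] 80 [0.452 0.193 0.09 ]
spacer1 0.54 [191. 243.] [43. 11.] 81 [0.433 0.291 0.09 ]
spacer1 0.5 [281. 282.] [ 6. 42.] 11 [0.337 0.083 0.09 ]
mug 0.77 [263. 124.] [45. 32.] 82 [0.71  0.117 0.09 ]
cup 0.72 [194. 138.] [33. 33.] 90 [0.681 0.28  0.09 ]
jar 0.69 [318. 108.] [35. 29.] 90 [ 0.747 -0.017  0.09 ]
jar 0.18 [219. 238.] [40.  8.] 79 [0.443 0.225 0.09 ]
```

View pics/c.png

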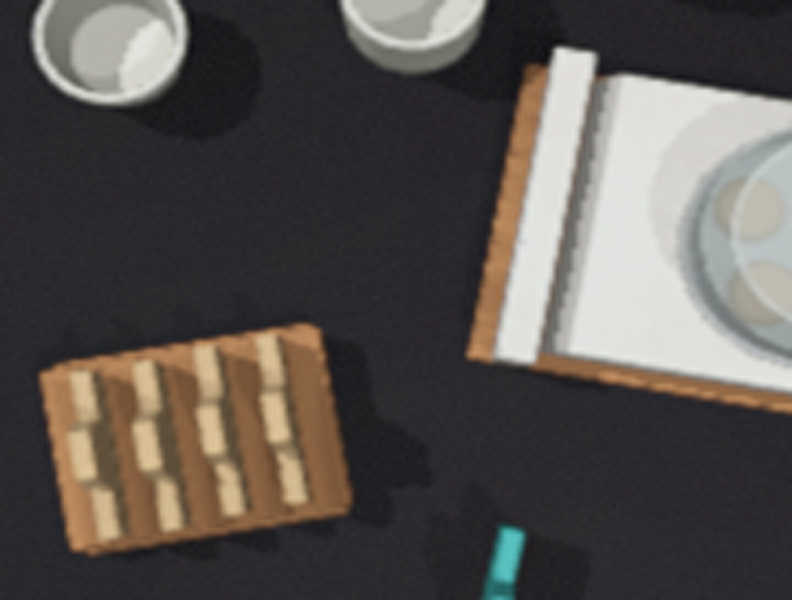

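The pictures show the rack with four boards (crop tabs around (83,455) to (275,418)), rail and gap at the right; the rack is yawed about +9°, the bay about −11.5°. I'll move over the rack.

```bash
python3 -m handwheel '[[-0.98,-0.79,-0.07,0.1575],[-0.98,-0.79,-0.07,0.1575],[-0.98,-0.79,-0.07,0.1575],[-0.98,-0.79,-0.07,0.1575],[-0.98,-0.79,-0.07,0.1575],[-0.98,-0.79,-0.07,0.1575],[-0.98,-0.79,-0.07,0.1575],[-0.98,-0.79,-0.07,0.1575],[-0.98,-0.79,-0.07,0.1575],[-0.98,-0.79,-0.07,0.1575],[-0.98,-0.79,-0.07,0.1575],[-0.98,-0.79,-0.07,0.1575],[-0.98,-0.79,-0.07,0.1575]]' 69 40
python3 - <<'E'
from h import *
o=robot.get_obs();d=vision.camera('wrist')
print(o['position'],R.from_quat(o['tool_rot']).as_matrix().round(3).tolist(),o['ft_force'])
print(d['K'].tolist(),d['hand_eye'].round(4).tolist())
np.savez('w1.npz',f=d['frame'],K=d['K'],h=d['hand_eye'],p=o['position'],q=o['tool_rot'])
cv2.imwrite('pics/d.png',cv2.resize(d['frame'],(800,600),interpolation=cv2.INTER_CUBIC)[:,:,::-1])
for r in vision.outline_of('wrist','spacer1'):
    ys,xs=np.nonzero(r['mask']);c,wh,a=cv2.minAreaRect(np.c_[xs,ys].astype(np.float32));print(round(r['conf'],2),np.round(c),np.round(wh),round(a))
E
```

```text
time: 2.13
position: [0.4267, 0.2337, 0.2514]
tool_rot: [0.649, 0.761, -0.0, -0.0]
ft_force: [-0.5, -0.3, -0.4]
grip_width: 0.0598
grip_force: 0.0
[0.42671612 0.23369495 0.25143322] [[-0.158, 0.987, -0.001], [0.987, 0.158, 0.0], [0.0, -0.001, -1.0]] [-0.50745399 -0.27557155 -0.35225479]
[[297.3186396354542, 0.0, 254.48656386083854], [0.0, 297.3186396354542, 190.80551559557918], [0.0, 0.0, 1.0]] [[0.0004, -0.9566, -0.2915, 0.0811], [1.0, 0.0007, -0.0007, -0.0004], [0.0009, -0.2915, 0.9566, -0.1548], [0.0, 0.0, 0.0, 1.0]]
0.98 [267. 124.] [14. 88.] 90
0.93 [133. 159.] [14. 86.] 69
0.83 [177. 256.] [62. 22.] 23
0.78 [268. 211.] [32. 81.] 90
0.7 [284. 301.] [22. 45.] 90
0.66 [268. 184.] [29. 84.] 90
0.58 [267. 154.] [88. 22.] 1
```

View pics/d.png

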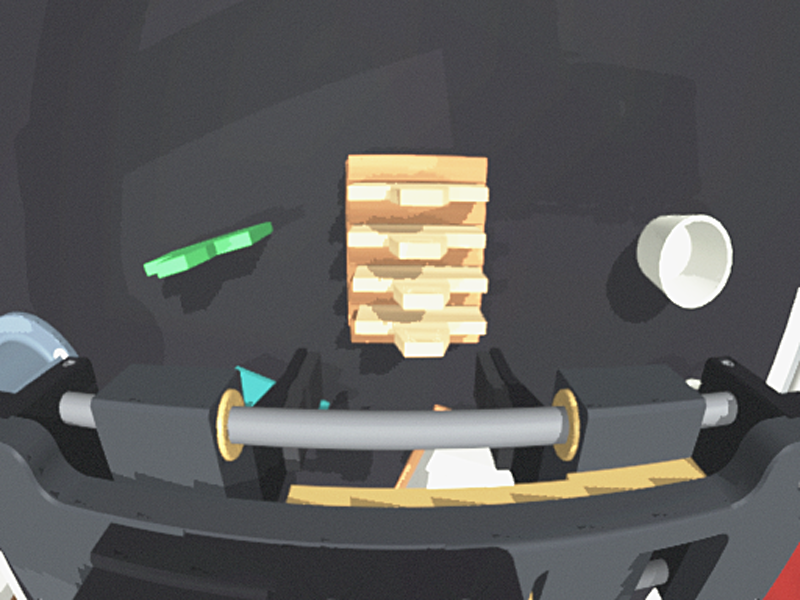

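The wrist view shows the four boards squared up with the tool (tab tops at rows ~197, 248, 299, 350, columns ~422 of the enlarged picture). I'll check the model by overlay.

```bash
cat > ov.py <<'E'
from h import *
def boxes(c,yaw,offs):
    out=[]
    ex=np.array([np.cos(yaw),np.sin(yaw),0]);ey=np.array([-ex[1],ex[0],0])
    for o in offs:
        for hx,z in [(.05,.073),(.013,.115)]:
            out.append([np.r_[c,z]+ex*sx*hx+ey*(o+sy*.005) for sx,sy in [(-1,-1),(1,-1),(1,1),(-1,1)]])
    return out
if __name__=='__main__':
    d=dict(np.load('w1.npz'))
    s=5;u0,v0,u1,v1=210,95,320,235
    im=cv2.resize(d['f'][v0:v1,u0:u1],None,fx=s,fy=s*.85,interpolation=cv2.INTER_CUBIC)[:,:,::-1].copy()
    for b in boxes(np.array([.4385,.242]),np.radians(9.1),[-.051,-.017,.017,.051]):
        p=np.array([(wproj(d['h'],d['K'],d['p'],d['q'],P)-[u0-.5,v0-.5])*[s,s*.85] for P in b])
        cv2.polylines(im,[p.astype(np.int32)],True,(0,0,255),1)
    cv2.imwrite('pics/e.png',im)
E
python3 ov.py
```

```text
(no output)
```

View pics/e.png

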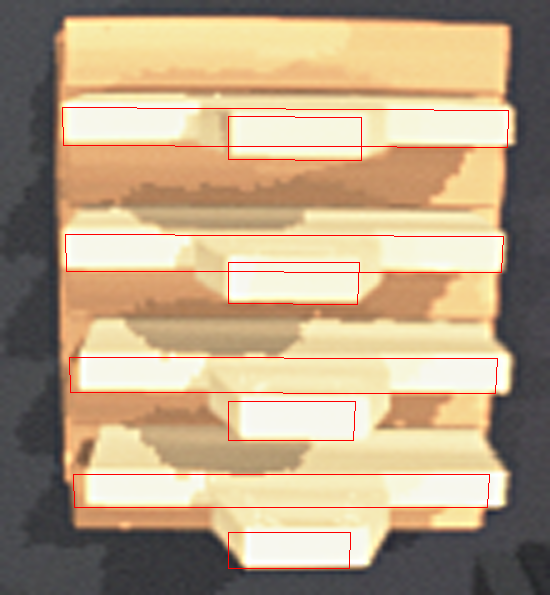

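The overlay matches in y to under 1 mm; the nearest board (bottom) sits about 4 mm further in +x. I'll grasp it with the fingers shifted 5 mm towards the display side.

```bash
python3 -m handwheel '[[-0.166,0.056,0.15,0],[-0.166,0.056,0.28,0],[-0.166,0.056,0.36,0],[-0.166,0.056,0.44,0],[-0.166,0.056,0.5,0],[-0.166,0.056,0.53,0],[-0.166,0.056,0.558,0],[-0.166,0.056,0.558,0],[-0.166,0.056,0.558,0]]'
python3 -m handwheel '[[0,0,0,0],[0,0,0,0],[0,0,0,0],[0,0,0,0],[0,0,0,0]]' 0 40
```

```text
time: 2.98
position: [0.4522, 0.1869, 0.0846]
tool_rot: [0.649, 0.761, 0.0, 0.0]
ft_force: [-0.1, 0.1, -0.2]
grip_width: 0.0598
grip_force: 0.0
time: 3.4
position: [0.4523, 0.1862, 0.0848]
tool_rot: [0.649, 0.761, 0.0, 0.0]
ft_force: [-0.9, 0.0, 4.2]
grip_width: 0.039
grip_force: 40.0
```

```bash
python3 -m handwheel '[[0,0,-0.06,0],[0,0,-0.15,0],[0,0,-0.25,0],[0,0,-0.36,0],[-0.1,0.05,-0.367,0.01],[-0.22,0.11,-0.367,0.025],[-0.34,0.17,-0.367,0.04],[-0.46,0.23,-0.367,0.057],[-0.55,0.275,-0.367,0.057],[-0.601,0.3,-0.367,0.057],[-0.601,0.3,-0.367,0.057],[-0.601,0.3,-0.367,0.057],[-0.601,0.3,-0.367,0.057],[-0.601,0.3,-0.367,0.057]]'
python3 - <<'E'
from h import *
o=robot.get_obs();d=vision.camera('wrist')
print(o['position'],R.from_quat(o['tool_rot']).as_matrix().round(3).tolist(),o['ft_force'],o['grip_width'])
np.savez('w2.npz',f=d['frame'],K=d['K'],h=d['hand_eye'],p=o['position'],q=o['tool_rot'])
t=dict(np.load('top.npz'))
A=[ray(t,p,.068)[:2] for p in [(305.7,143.75),(292,220.25),(296.1,142),(282.7,219.5)]];print(np.round(A,4))
im=cv2.resize(d['frame'],(800,600),interpolation=cv2.INTER_CUBIC)[:,:,::-1].copy()
m=np.array([.572,.034]);a=np.radians(-11.5);ex=np.array([np.cos(a),np.sin(a)]);ey=np.array([-ex[1],ex[0]])
p=np.array([wproj(d['hand_eye'],d['K'],o['position'],o['tool_rot'],np.r_[m+ex*sx*.095+ey*sy,.068]) for sx,sy in [(-1,0),(1,0),(1,.022),(-1,.022)]])
print(p.round(1))
cv2.polylines(im,[((p+.5)*1.5625).astype(np.int32)],True,(0,0,255),1)
cv2.imwrite('pics/f.png',im)
E
```

```text
time: 4.57
position: [0.5674, 0.0239, 0.194]
tool_rot: [0.774, 0.633, -0.001, -0.001]
ft_force: [0.2, -0.1, -0.4]
grip_width: 0.0396
grip_force: 40.0
[0.56743481 0.02387221 0.1939927 ] [[0.198, 0.98, -0.002], [0.98, -0.198, 0.001], [0.0, -0.002, -1.0]] [ 0.22152118 -0.11891167 -0.36645867] 0.039597521328793205
[[0.6642 0.0144]
 [0.4804 0.053 ]
 [0.669  0.0374]
 [0.4827 0.075 ]]
[[163.6 175.7]
 [352.3 176.3]
 [354.  154.8]
 [162.1 154.1]]
```

View pics/f.png

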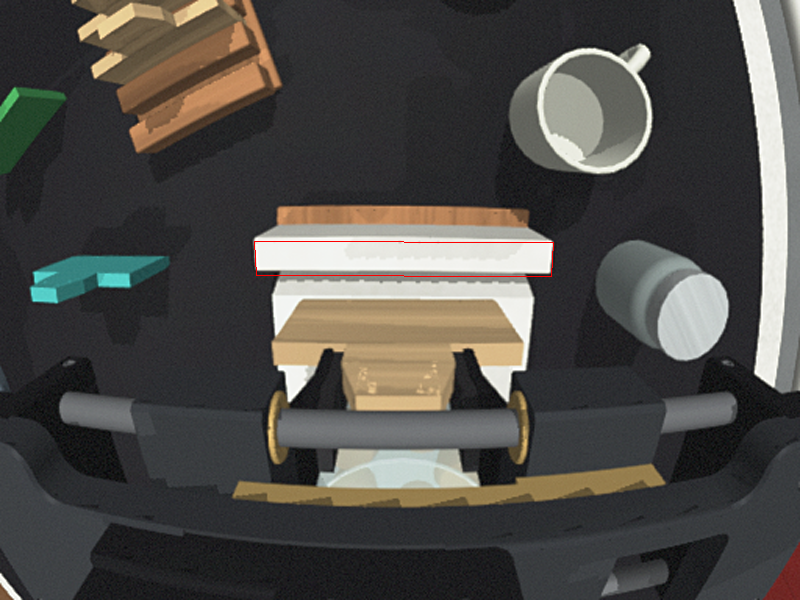

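```bash
python3 - <<'E'
from h import *
d=dict(np.load('w2.npz'));zb=d['p'][2]-.0767
Rt=R.from_quat(d['q']).as_matrix()
for uv,z in [((400/1.5625,300/1.5625),zb),((300/1.5625,344/1.5625),zb+.065),((490/1.5625,344/1.5625),zb+.065),((285/1.5625,364/1.5625),zb+.065),((510/1.5625,364/1.5625),zb+.065)]:
    print((Rt.T@(wray(d['h'],d['K'],d['p'],d['q'],uv,z)-d['p'])*1000).round(1))
m=np.array([.572,.034]);a=np.radians(-11.5);print('tcp in bay',np.array([[np.cos(a),np.sin(a)],[-np.sin(a),np.cos(a)]])@(d['p'][:2]-m))
E
```

```text
[ 9.2  0.4 76.7]
[ 11.1 -39.3  11.8]
[11.3 35.5 11.6]
[  2.2 -46.2  11.8]
[ 2.4 44.4 11.6]
tcp in bay [-0.00245438 -0.01083463]
```

```bash
python3 -m handwheel '[[-0.0065,0.008,0.05,0],[-0.0065,0.008,0.1,0],[-0.0065,0.008,0.14,0],[-0.0065,0.008,0.17,0],[-0.0065,0.008,0.19,0],[-0.0065,0.008,0.21,0],[-0.0065,0.008,0.22,0],[-0.0065,0.008,0.22,0]]'
python3 -m handwheel '[[0,0,0.015,0],[0,0,0.03,0],[0,0,0.045,0],[0,0,0.06,0],[0,0,0.075,0],[0,0,0.09,0],[0,0,0.105,0],[0,0,0.12,0],[0,0,0.13,0],[0,0,0.136,0],[0,0,0.142,0],[0,0,0.142,0]]'
```

```text
time: 5.28
position: [0.5709, 0.0202, 0.1279]
tool_rot: [0.774, 0.633, -0.0, -0.0]
ft_force: [-0.6, 1.1, -0.2]
grip_width: 0.039
grip_force: 40.0
time: 6.28
position: [0.5706, 0.0203, 0.0849]
tool_rot: [0.775, 0.633, -0.0, -0.001]
ft_force: [1.6, 5.7, -0.3]
grip_width: 0.0391
grip_force: 40.0
```

```bash
python3 -m handwheel '[[-0.01,0,0.003,0],[-0.01,0,0.003,0],[-0.01,0,0.003,0],[-0.01,0,0.003,0],[-0.01,0,0.003,0]]'
python3 -m handwheel '[[0.01,0,0,0],[0.015,0,0,0],[0.015,0,0,0],[0.015,0,0,0],[0.015,0,0,0]]'
```

```text
time: 6.7
position: [0.57, 0.0172, 0.0846]
tool_rot: [0.774, 0.633, -0.0, -0.0]
ft_force: [-0.6, 5.2, 4.5]
grip_width: 0.0394
grip_force: 40.0
time: 7.12
position: [0.5707, 0.0206, 0.0848]
tool_rot: [0.774, 0.633, -0.001, 0.0]
ft_force: [-2.2, 1.1, 5.8]
grip_width: 0.0395
grip_force: 40.0
```

```bash
python3 -m handwheel '[[0,0,-0.01,0],[0,0,-0.01,0],[0,0,-0.01,0],[0,0,-0.01,0]]'
python3 -m handwheel '[[-0.01,0,0,0],[-0.01,0,0,0],[-0.01,0,0,0],[-0.01,0,0,0],[-0.01,0,0,0]]'
python3 -m handwheel '[[-0.01,0,0,0],[-0.01,0,0,0],[-0.01,0,0,0],[-0.01,0,0,0],[-0.01,0,0,0]]'
python3 -m handwheel '[[0.02,0,0,0],[0.02,0,0,0],[0.02,0,0,0],[0.02,0,0,0],[0.02,0,0,0]]'
```

```text
time: 7.45
position: [0.5706, 0.021, 0.0872]
tool_rot: [0.774, 0.633, -0.001, -0.0]
ft_force: [-0.5, 0.6, -1.6]
grip_width: 0.0394
grip_force: 40.0
time: 7.87
position: [0.5702, 0.0188, 0.0875]
tool_rot: [0.774, 0.633, -0.0, -0.001]
ft_force: [-0.5, 3.4, -3.0]
grip_width: 0.0394
grip_force: 40.0
time: 8.28
position: [0.5698, 0.0161, 0.0877]
tool_rot: [0.774, 0.633, 0.0, -0.001]
ft_force: [0.1, 5.2, -2.7]
grip_width: 0.0393
grip_force: 40.0
time: 8.7
position: [0.5711, 0.021, 0.0879]
tool_rot: [0.774, 0.633, -0.0, 0.0]
ft_force: [-2.4, 1.2, 0.9]
grip_width: 0.0392
grip_force: 40.0
```

```bash
for i in 1 2 3; do python3 -m handwheel '[[0.006,0,0,0],[0.006,0,0,0],[0.006,0,0,0],[0.006,0,0,0]]' | sed -n '2p;4p'; done
```

```text
position: [0.5715, 0.0226, 0.0879]
ft_force: [-2.9, -2.1, 1.6]
position: [0.5717, 0.0234, 0.0879]
ft_force: [-5.1, -5.5, 2.7]
position: [0.5717, 0.0235, 0.0879]
ft_force: [-6.0, -11.8, 3.6]
```

```bash
for i in 1 2 3 4 5 6 7 8; do python3 -m handwheel '[[-0.006,0,0,0],[-0.006,0,0,0],[-0.006,0,0,0],[-0.006,0,0,0],[-0.006,0,0,0]]' | sed -n '2p;4p'; done
```

```text
position: [0.5717, 0.0234, 0.0879]
ft_force: [-3.9, -6.6, 2.8]
position: [0.5716, 0.0231, 0.0878]
ft_force: [-3.4, -2.8, 2.3]
position: [0.5713, 0.0216, 0.0876]
ft_force: [-2.9, 0.1, 0.8]
position: [0.571, 0.0199, 0.0876]
ft_force: [-1.1, 1.1, -0.7]
position: [0.5706, 0.018, 0.0877]
ft_force: [-1.1, 3.2, -1.2]
position: [0.5704, 0.0163, 0.0878]
ft_force: [-0.7, 5.1, -2.0]
position: [0.57, 0.0147, 0.0877]
ft_force: [-1.9, 4.5, -1.8]
position: [0.5698, 0.013, 0.0877]
ft_force: [-0.5, 5.1, -2.7]
```

```bash
python3 -m handwheel '[[0.01,0,0,0],[0.02,0,0,0],[0.03,0,0,0],[0.03,0,0,0],[0.03,0,0,0],[0.03,0,0.005,0],[0.03,0,0.01,0],[0.03,0,0.013,0],[0.03,0,0.013,0],[0.03,0,0.013,0]]'
python3 -m handwheel '[[0,0,0,0],[0,0,0,0],[0,0,0,0],[0,0,0,0]]' 62 
python3 -m handwheel '[[0,0,-0.1,0],[0,0,-0.2,0],[0,0,-0.3,0],[0.05,0,-0.367,0],[0.1,0,-0.367,0],[0.15,0,-0.367,0],[0.15,0,-0.367,0],[0.15,0,-0.367,0],[0.15,0,-0.367,0]]'
python3 - <<'E'
from h import *
o=robot.get_obs();d=vision.camera('wrist')
np.savez('w3.npz',f=d['frame'],K=d['K'],h=d['hand_eye'],p=o['position'],q=o['tool_rot'])
print(o['ft_force'])
cv2.imwrite('pics/g.png',cv2.resize(d['frame'][100:310,120:400],(800,600),interpolation=cv2.INTER_CUBIC)[:,:,::-1])
E
```

```text
time: 13.87
position: [0.5724, 0.0204, 0.0849]
tool_rot: [0.774, 0.633, 0.001, 0.001]
ft_force: [-1.9, -2.2, 4.9]
grip_width: 0.039
grip_force: 40.0
time: 14.2
position: [0.5719, 0.0213, 0.0838]
tool_rot: [0.774, 0.633, 0.001, 0.0]
ft_force: [-0.8, 0.5, -0.2]
grip_width: 0.0526
grip_force: 0.0
time: 14.95
position: [0.58, 0.0651, 0.1935]
tool_rot: [0.774, 0.633, -0.0, -0.0]
ft_force: [-0.7, 0.9, -0.5]
grip_width: 0.0537
grip_force: 0.0
[-0.66696777  0.8962057  -0.50532123]
```

View pics/g.png

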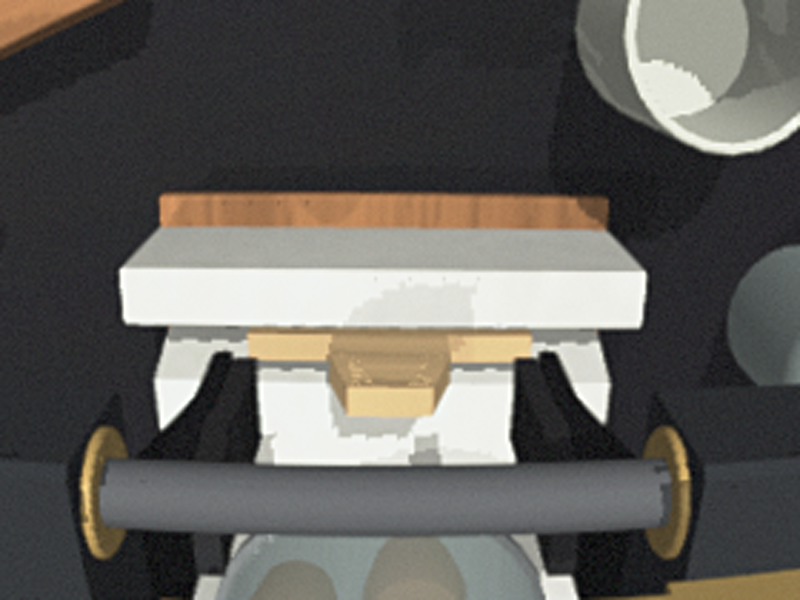

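```bash
python3 - <<'E'
from h import *
d=dict(np.load('w3.npz'));m=np.array([.572,.034]);a=np.radians(-11.5);B=np.array([[np.cos(a),np.sin(a)],[-np.sin(a),np.cos(a)]])
f=lambda x,y,z:(B@(wray(d['h'],d['K'],d['p'],d['q'],(120+x*.35-.3,100+y*.35-.3),z)[:2]-m)*1000).round(1)
for n,x,y,z in [('edgeL',185,382,.066),('edgeR',590,382,.066),('railin',200,327,.068),('railin',600,327,.068),('shoulder-y',270,360,.073),('shoulder-y',510,359,.073),('tab-y',390,415,.115),('tab+y',390,388,.115)]:print(n,f(x,y,z))
im=d['f'].astype(int).sum(2);print(im[212:245,180],im[212:245,325])
E
```

```text
edgeL [-74.  -20.9]
edgeR [ 77.2 -20.7]
railin [-66.    2.1]
railin [78.5  2.2]
shoulder-y [-40.2  -8.2]
shoulder-y [45.1 -7.7]
tab-y [ 2.3 -8. ]
tab+y [2.2 1.2]
[731 599 411 404 409 407 407 521 647 652 647 633 638 633 639 637 640 634
 631 639 663 727 725 723 721 724 722 724 724 724 724 730 741] [715 721 623 348 398 412 408 408 531 657 655 654 653 648 645 645 644 649
 652 649 644 653 706 712 713 713 715 722 736 734 497 239  67]
```

Relative to the rail edge, the display's bevel edge is at −23 mm, so its face is at about −11 mm, against the board. I had pushed it about 8 mm further out, so the buffer must have pushed it back. The row is snug with one board, and the board stands upright and fully down.

```bash
python3 -c "
from rig import job
print(job.hand_in())"
```

```text
the job is handed in; nothing more can be done
None
```

One spacer board was enough: it stands upright and fully down against the rail with the display pressing back on it, the other three boards and the crockery were not touched, and the job is handed in (no verdict was returned).

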